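# Open the bench air valve one turn and start the leak test

## Robot

A 6-joint arm with a two-finger parallel gripper is mounted at the origin on the work surface. World frame = base frame: x ahead of the robot, y to its left, z up, the work surface at z = 0. Lengths are in mm, angles in rad, forces in N, time in s.
With the tool pointing down it reaches from about 350 to 775 mm from the base axis. Payload 7.3 kg.
Tool frame: the origin (TCP) lies midway between the tips of the shut fingers; the grasp point (between the pads) lies 19 mm behind it; x points along the fingers, z is the direction in which the jaws open and shut, and the axes are right-handed (so a half turn about x gives the same grasp; the last joint's range is limited). The gripper opens to 92 mm and grips with 3 to 60 N. Pads are 19 mm wide; open, the fingers measure 130 mm over their backs; the gripper's body (75 mm by 190 mm) begins 47 mm behind the grasp point.
Start: joints at [-1.38, 0.342, 1.524, -0, 1.275, -0.146], TCP at [173.519, -495.516, 226.741] pointing down, gripper open.
Joint ranges: [-2.53, 2.53], [-0.77, 2.02], [0.04, 2.7], [-1, 4.14], [0.28, 2.66], [-3.11, 3.11]. Speed limits (rad/s): [2.57, 2.57, 3.14, 3.14, 3.14, 3.14].

## Interface

Orientations are given as [roll, pitch, yaw] about the fixed x, y, z axes, in that order (R = Rz(yaw) Ry(pitch) Rx(roll)).
In Python, from plant import monitor, optics, close_job gives the robot as it stands.
- The arm moves only by the tool send_rows, never from a script. Its argument "commands" is a list that holds one entry, the list of rows, each a list of 5 numbers: the shift along the tool's x, y, z in m, then the turn about the tool's x in degrees, then the finger opening in m, from 0 to 0.0918. A call has 1 to 10 rows; each row shifts and turns the pose as measured when the row begins, along the tool's axes as they then stand; what a row does not reach is not made up. A row lasts 1/12 s, in which the tool goes at most 41.7 mm and 7.16 degrees, less where a joint would pass 70% of its speed; a pose out of reach is approached as far as the arm can. A call with a gripper value outside its range is refused whole. The fingers move at their own pace and stop on an object; the grip force is fixed at half the most. Time passes only in rows, so rows that do not move let the fingers close. It gives the time, the measured TCP pose, the force and the opening at its end, in the units of the state.
- monitor.get_obs(): the state, without advancing time (a new reading comes with each control period).
- optics.capture(name): name is "scene" or "top"; returns a dict with "color" (420x560x3 uint8, blue, green, red), "camera_matrix" (3x3 intrinsics, pixels), "camera_from_world" (4x4, takes a point from world to camera coordinates). Camera axes: x right, y down, z forward; pixel columns grow to the right and rows downward; lengths in mm; the calibration is good to about 2 mm. A picture is of the moment at which its call begins. There is no depth.
- close_job(): hands the job in, once; it reports no verdict.
The state is a dict: "time": time; "joint_positions": joint angles; "dq": joint speeds; "tau": joint torques, N m; "tool_pos": TCP position; "tcp_rot": TCP orientation; "contact_force": force on the tool from outside, world axes, zero at the start; "moment": the same for the moment, N m; "grip_width": finger opening in mm.
Only numpy, scipy, OpenCV 4.12 (cv2) and the standard library are available. Lean on these libraries where they do the work, as an engineer would, in place of code of your own. Each camera call takes 0.05 s, during which the arm holds its last target.

## Task

Open the bench air valve by exactly one turn: with a fingertip against the upright handle of the blue hand wheel, push it once round anticlockwise (seen from above), not hard and without pinching it, until the handle stands at the yellow mark again. Then take the finger away from the wheel and press the green button on the grey test box all the way down to start the leak test, and let it up again. Pick nothing up, and leave the other things on the bench where they are.

Things in the scene. Friction and masses are not known exactly. Their poses are not given: they have to be found in the camera images.
- wheel (a joint): The blue hand wheel, 152 mm in diameter, with three spokes, lying level on top of the fixed brass bench valve; its axis is vertical. Value: angle in rad, growing anticlockwise seen from above (opening). At 0 (closed; every run starts within 0.06 of it, with a stop at -0.1) the handle is at the yellow mark; one turn brings it to 6.283. It can be turned on past two turns, has no spring, and stays where it is left; a push of about 2.5 N at the handle turns it.
- handle (a point): Point on the axis of the wheel's upright round handle, half-way up: the handle is black with an orange top, 18 mm in diameter, it stands up from the end of a spoke 70 mm from the wheel's axis, and is free-standing from 112 mm (top of the rim) to 156 mm above the bench; this point is 135 mm above it. It turns with the wheel. Nothing else on the valve is higher than 119 mm above the bench.
- wheel_centre (a point): Point on the wheel's vertical axis, level with the top of its rim, 112 mm above the bench. Fixed for the run. The hub in the middle (32 mm in diameter) rises 2 mm above the rim, with a small nut 7 mm above the rim.
- mark (a point): Centre of the top of the fixed yellow mark, a 24 x 28 mm tab just outside the rim, 96 mm from the wheel's axis and 103 mm above the bench. From the wheel's axis it is in the direction of the handle at joint value 0 and after each full turn.
- start_top (a point): Centre of the top of the round green push button, 32 mm in diameter, which stands on the grey test box (130 x 100 x 50 mm high) in a black collar 48 mm across, its top 10 mm above the collar and 72 mm above the bench. It is pressed straight down.
- start (a joint): Travel of the green button in m: 0 when up, 0.006 when fully down; sprung, it takes 5 N to hold fully down and comes up by itself.
- cream_tape: Roll of cream tape lying flat, 110 mm in diameter, 48 mm high, loose. Origin under its centre. To be left alone.
- green_tape: Small roll of green tape lying flat between valve and box, 60 mm in diameter, 19 mm high, loose. Origin under its centre. To be left alone.
- tape_measure: Yellow and black tape measure, 70 x 42 x 62 mm high, loose. Origin under its centre. To be left alone.
- marker: Blue marker with a white cap, 120 mm long along its x, 18 mm thick, lying on the bench, loose. Origin under its middle. To be left alone.
- putty_knife: Putty knife lying along its x, 280 mm long, loose. Origin on its underside. To be left alone.
- spool: Black spool standing on its end, 64 mm in diameter, 36 mm high, loose. Origin under its centre. To be left alone.
There are look-alikes about, which are no part of the job. Of the things that look like the part that bears start_top, take the one that is farthest from the robot's base at the start. Of the things that look like the part that bears wheel, the larger one is meant.

How it is judged:
By the outcome, as a careful person would: the job done as asked, in the order asked, and still so for the second after the job is handed in, with the robot touching nothing.
It also fails if it takes over 64 s, if anything falls off the work surface, if the arm or the gripper's body presses on something with over 40 N, if the wrist force passes 120 N, or if a joint passes its speed limit or range.

## Working session

There is one attempt and no reset: what is moved stays moved. The work goes in short steps, Python scripts to look and compute and a tool call to move; the robot and the scene stay as the last step left them, time stands still between calls to the robot, and variables do not carry over. Pictures are saved under pics/ and viewed, and the job is handed in when it is done.

Besides the shell and the picture viewer there is one more tool, called after "Call:" in YAML: its name, and indented under it one key for each argument. send_rows: Moves the arm, as the interface text tells. Its arguments: {"type":"object","properties":{"commands":{"type":"array","items":{"type":"array","items":{"type":"array","items":{"type":"number"}}}}},"required":["commands"]}

```bash
ls; mkdir -p pics; python3 - <<'E'
from plant import monitor, optics
import cv2,numpy as np
o=monitor.get_obs()
for k,v in o.items(): print(k,np.round(v,4).tolist())
for n in("scene","top"):
    c=optics.capture(n); cv2.imwrite(f"pics/{n}0.png",c["color"]); np.savez(f"pics/{n}0.npz",**c)
    print(n,np.round(c["camera_matrix"],1).tolist(),np.round(c["camera_from_world"],3).tolist())
E
```

```text
pics
time 0.0
joint_positions [-1.38, 0.3427, 1.525, -0.0, 1.2754, -0.146]
dq [-0.0, 0.0002, 0.0004, 0.0002, -0.0005, -0.0008]
tau [-0.0009, -43.124, -24.4221, 0.0717, 0.0559, -0.0001]
tool_pos [173.4364, -495.0942, 226.038]
tcp_rot [3.0024, 1.5692, 1.7683]
contact_force [-0.2737, -0.077, 0.7035]
moment [-0.0587, 0.0179, -0.0271]
grip_width 91.6822
scene [[542.7, 0.0, 288.1], [0.0, 542.7, 216.6], [0.0, 0.0, 1.0]] [[-0.363, 0.932, 0.002, 176.496], [0.537, 0.211, -0.817, -214.884], [-0.761, -0.296, -0.577, 2047.19], [0.0, 0.0, 0.0, 1.0]]
top [[405.3, 0.0, 275.2], [0.0, 405.3, 210.4], [0.0, 0.0, 1.0]] [[0.023, -1.0, -0.006, 24.508], [-0.989, -0.022, -0.148, 581.575], [0.148, 0.01, -0.989, 935.571], [0.0, 0.0, 0.0, 1.0]]
```

View pics/scene0.png

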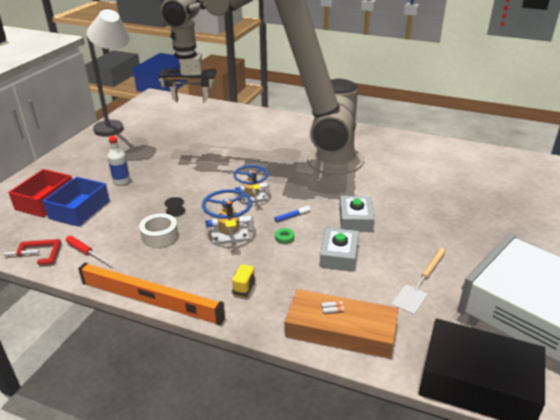

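View pics/top0.png

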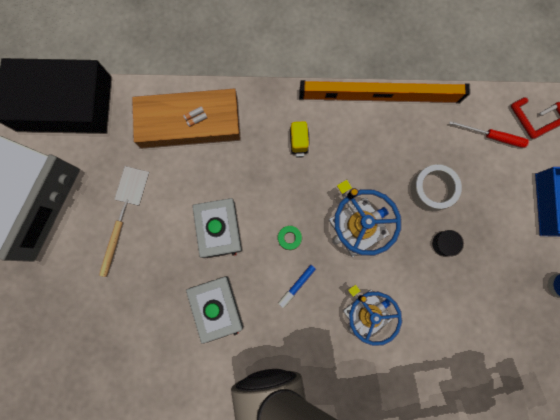

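Possible wheels in the top view are the larger one at (368,222) and the smaller one at (376,318). I choose the larger. Possible buttons are (216,228), farther from the base, and (212,310), nearer. I choose the farther. I'll check both in close crops.

```bash
python3 - <<'E'
import cv2,numpy as np
t=cv2.imread("pics/top0.png");s=cv2.imread("pics/scene0.png")
a=cv2.resize(t[170:270,320:420],(400,400),interpolation=cv2.INTER_CUBIC)
b=cv2.resize(t[190:260,185:255],(400,400),interpolation=cv2.INTER_CUBIC)
c=np.hstack([a,b]);cv2.imwrite("pics/crop_top.png",c)
a=cv2.resize(s[170:250,190:270],(400,400),interpolation=cv2.INTER_CUBIC)
b=cv2.resize(s[220:280,310:370],(400,400),interpolation=cv2.INTER_CUBIC)
cv2.imwrite("pics/crop_scene.png",np.hstack([a,b]))
E
```

```text
(no output)
```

View pics/crop_top.png

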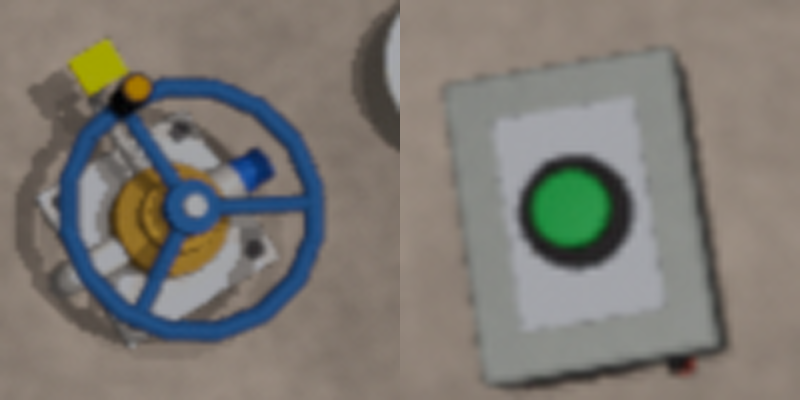

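View pics/crop_scene.png

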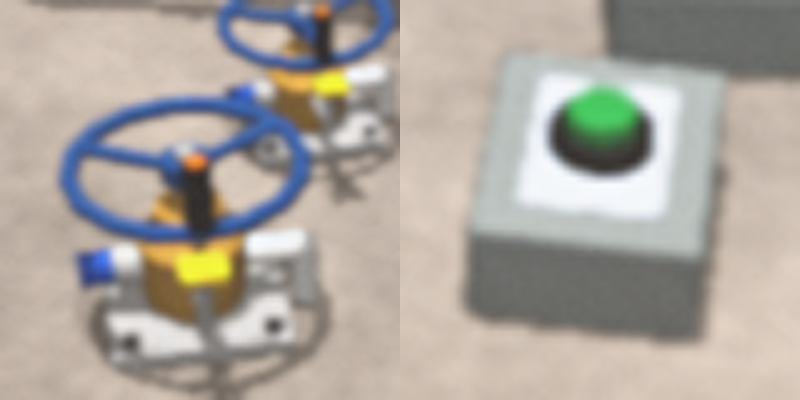

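```bash
cat > h.py <<'E'
import numpy as np,cv2
from scipy.optimize import least_squares
T=dict(np.load("pics/top0.npz"));S=dict(np.load("pics/scene0.npz"))
def proj(c,P):
    P=np.atleast_2d(P);q=(c["camera_from_world"]@np.c_[P,np.ones(len(P))].T)[:3]
    q=c["camera_matrix"]@q;return (q[:2]/q[2]).T
def tri(pt,ps):
    f=lambda x:np.r_[proj(T,x)[0]-pt,proj(S,x)[0]-ps]
    r=least_squares(f,[500,0,80]);return r.x,np.abs(r.fun).max()
def onz(c,p,z):
    r=least_squares(lambda x:proj(c,[x[0],x[1],z])[0]-p,[500,0]);return r.x
def cen(img,lo,hi,box):
    x0,x1,y0,y1=box
    h=cv2.cvtColor(img[y0:y1,x0:x1],cv2.COLOR_BGR2HSV);m=cv2.inRange(h,lo,hi)
    ys,xs=np.nonzero(m);return np.array([xs.mean()+x0,ys.mean()+y0]),len(xs),(m,x0,y0)
E
python3 - <<'E'
from h import *
t,s=T["color"],S["color"]
G=((45,90,60),(80,255,255));Y=((26,120,100),(34,255,255));O=((5,150,130),(22,255,255));B=((100,120,60),(125,255,255))
for n,(lo,hi),bt,bs,z in[("mark",Y,(335,353,178,196),(222,240,215,232),103),("orange",O,(347,362,184,200),(222,236,198,210),156),("green",G,(200,230,212,240),(325,355,225,250),72)]:
    a=cen(t,lo,hi,bt);b=cen(s,lo,hi,bs);print(n,a[0].round(1),a[1],b[0].round(1),b[1]);x,e=tri(a[0],b[0]);print("  tri",x.round(1),round(e,2),"onz T",onz(T,a[0],z).round(1),"S",onz(S,b[0],z).round(1))
# rim fit: project circle, chamfer to blue mask contours
def rimfit(c,box,x0):
    _,_,(m,ox,oy)=cen(c["color"],*B,box)
    dt=None
    ang=np.linspace(0,2*np.pi,120,endpoint=False)
    d=cv2.GaussianBlur(m.astype(np.float32)/255,(0,0),1.5)
    from scipy.ndimage import map_coordinates
    from scipy.optimize import minimize
    def f(x):
        P=np.c_[x[0]+71*np.cos(ang),x[1]+71*np.sin(ang),np.full(120,106)]
        p=proj(c,P);return -map_coordinates(d,[p[:,1]-oy,p[:,0]-ox],order=1).mean()
    r=minimize(f,x0,method="Nelder-Mead",options=dict(initial_simplex=[x0,x0+[20,0],x0+[0,20]]));return r.x,r.fun
x0=onz(T,(368.5,222),106);print(x0)
print("rim T",rimfit(T,(320,420,170,270),x0),"rim S",rimfit(S,(195,260,180,225),x0))
x,e=tri((368.9,221.1),(227.5,201));print("nut",x,e,onz(T,(368.9,221.1),119))
E
```

```text
mark [343.9 186.2] 124 [230.2 223. ] 58
  tri [ 632.  -119.5   99.5] 0.19 onz T [ 631.1 -118.6] S [ 636.2 -117.8]
orange [354.  191.3] 24 [228.8 202.2] 8
  tri [ 609.6 -132.1  153.6] 0.04 onz T [ 609.1 -131.7] S [ 612.8 -130.3]
green [214.4 225.9] 159 [340.  236.9] 70
  tri [537.6 179.   66. ] 0.06 onz T [536.9 178.1] S [545.4 180.8]
[ 549.6792646  -173.18272006]
rim T (array([ 550.93025422, -170.29482851]), np.float64(-0.7093494534492493)) rim S (array([ 551.30220043, -170.86601832]), np.float64(-0.44504839181900024))
nut [ 550.3824904  -171.2805763   112.33577432] 0.8836917082449531 [ 550.08080362 -171.20048915]
```

```bash
cat >> h.py <<'E'
from scipy.spatial.transform import Rotation as Ro
C=np.array([551,-170.5])
def st(show=True):
    from plant import monitor
    o=monitor.get_obs();R=Ro.from_euler("xyz",o["tcp_rot"]).as_matrix()
    p=np.array(o["tool_pos"]);d=p[:2]-C
    yz=np.degrees(np.arctan2(R[1,2],R[0,2]));yy=np.degrees(np.arctan2(R[1,1],R[0,1]))
    print("t",round(o["time"],2),"p",p.round(1),"q",np.round(o["joint_positions"],3),"F",np.round(o["contact_force"],1),"w",round(o["grip_width"],1))
    print("yaw y,z",yy.round(1),yz.round(1),"xdir",R[:,0].round(3),"polar r,ang",np.hypot(*d).round(1),np.degrees(np.arctan2(d[1],d[0])).round(1))
    return p,R
def rel(p,R,g): print("to",g,"tool shift mm",(R.T@(np.array(g)-p)).round(1))
E
python3 - <<'E'
from h import *
st()
E
```

```text
t 0.1 p [ 173.5 -495.1  226.1] q [-1.38   0.343  1.525 -0.     1.275 -0.146] F [0.5 0.7 0.4] w 91.7
yaw y,z 19.3 -70.7 xdir [-0.     0.001 -1.   ] polar r,ang 497.9 -139.3
```

Call:
send_rows:
  commands:
    - [[0,0,0,-7,0],[0,0,0,-7,0]]

```text
time: 0.27
tool_pos: [173.4, -494.7, 225.3]
tcp_rot: [2.744, 1.567, 1.76]
contact_force: [-0.3, -0.4, 0.1]
grip_width: 82.6
```

```bash
python3 - <<'E'
from h import *
st()
E
```

```text
t 0.27 p [ 173.4 -494.7  225.3] q [-1.38   0.344  1.526  0.     1.275 -0.395] F [-0.3 -0.4  0.1] w 82.6
yaw y,z 33.6 -56.4 xdir [-0.001  0.003 -1.   ] polar r,ang 497.7 -139.4
```

Call:
send_rows:
  commands:
    - [[0,0,0,7,0],[0,0,0,7,0],[0,0,0,7,0],[0,0,0,7,0],[0,0,0,7,0],[0,0,0,7,0],[0,0,0,7,0],[0,0,0,7,0],[0,0,0,7,0],[0,0,0,7,0]]

```text
time: 1.1
tool_pos: [172.8, -491.9, 220.8]
tcp_rot: [-2.298, 1.557, 1.765]
contact_force: [-0.8, -0.3, 0.1]
grip_width: 16.6
```

Call:
send_rows:
  commands:
    - [[0,0,0,7,0],[0,0,0,7,0],[0,0,0,6,0],[0,0,0,0,0]]

```text
time: 1.43
tool_pos: [172.6, -490.8, 219.1]
tcp_rot: [-1.933, 1.553, 1.765]
contact_force: [0.7, 0.4, 0.0]
grip_width: 0.4
```

```bash
python3 - <<'E'
from h import *
p,R=st(); rel(p,R,(627,-159,200)); rel(p,R,(627,-159,126))
E
```

```text
t 1.43 p [ 172.6 -490.8  219.1] q [-1.38   0.35   1.535 -0.     1.275  1.205] F [0.7 0.4 0. ] w 0.4
yaw y,z -58.1 -148.1 xdir [-0.003  0.017 -1.   ] polar r,ang 495.8 -139.8
to (627, -159, 200) tool shift mm [  23.3  -41.  -561. ]
to (627, -159, 126) tool shift mm [  97.3  -39.8 -560.5]
```

Call:
send_rows:
  commands:
    - [[0,-0.003,-0.04,0,0],[0,-0.003,-0.04,0,0],[0,-0.003,-0.04,0,0],[0,-0.003,-0.04,0,0],[0,-0.003,-0.04,0,0],[0,-0.003,-0.04,0,0],[0,-0.003,-0.04,0,0],[0,-0.003,-0.04,0,0],[0,-0.003,-0.04,0,0],[0,-0.003,-0.04,0,0]]

```text
time: 2.27
tool_pos: [498.5, -245.4, 218.8]
tcp_rot: [-1.771, 1.55, 1.949]
contact_force: [0.8, -1.2, -0.3]
grip_width: 0.6
```

```bash
python3 - <<'E'
from h import *
p,R=st(); rel(p,R,(627,-159,200)); rel(p,R,(627,-159,126))
E
```

```text
t 2.27 p [ 498.5 -245.4  218.8] q [-0.602  0.413  1.438  0.012  1.308  1.958] F [ 0.8 -1.2 -0.3] w 0.6
yaw y,z -56.9 -146.9 xdir [-0.008  0.019 -1.   ] polar r,ang 91.4 -125.0
to (627, -159, 200) tool shift mm [  19.5   -1.7 -154.7]
to (627, -159, 126) tool shift mm [  93.4   -0.2 -154.4]
```

Call:
send_rows:
  commands:
    - [[0.005,0,-0.039,0,0],[0.005,0,-0.039,0,0],[0.005,0,-0.039,0,0],[0.005,0,-0.038,0,0],[0,0,0,0,0]]

```text
time: 2.68
tool_pos: [637.2, -147.5, 196.6]
tcp_rot: [-1.829, 1.548, 1.917]
contact_force: [-0.6, 0.2, -0.8]
grip_width: 0.5
```

```bash
python3 - <<'E'
from h import *
p,R=st(); rel(p,R,(627,-159,126))
E
```

```text
t 2.68 p [ 637.2 -147.5  196.6] q [-0.353  0.613  1.162  0.017  1.381  2.181] F [-0.6  0.2 -0.8] w 0.5
yaw y,z -55.4 -145.4 xdir [-0.008  0.021 -1.   ] polar r,ang 89.3 15.0
to (627, -159, 126) tool shift mm [70.4  5.2 15.4]
```

Call:
send_rows:
  commands:
    - [[0.02,0.003,0.008,0.8,0],[0.02,0.002,0.007,0.8,0],[0.015,0,0,0,0],[0.007,0,0,0,0],[0,0,0,0,0]]

```text
time: 3.1
tool_pos: [628.5, -155.3, 129.3]
tcp_rot: [-1.729, 1.546, 2.011]
contact_force: [-0.2, -0.1, 0.0]
grip_width: 0.6
```

```bash
python3 - <<'E'
from h import *
p,R=st(); rel(p,R,(627,-159,126))
from plant import optics
for n in("scene","top"):
    c=optics.capture(n)["color"]; cv2.imwrite(f"pics/{n}1.png",cv2.resize(c[150:270,170:290] if n=="scene" else c[160:280,310:430],(480,480),interpolation=cv2.INTER_CUBIC))
E
```

```text
t 3.1 p [ 628.5 -155.3  129.3] q [-0.369  0.656  1.274  0.018  1.23   2.168] F [-0.2 -0.1  0. ] w 0.6
yaw y,z -55.7 -145.7 xdir [-0.01   0.022 -1.   ] polar r,ang 79.0 11.1
to (627, -159, 126) tool shift mm [3.2 2.3 3.4]
```

View pics/scene1.png

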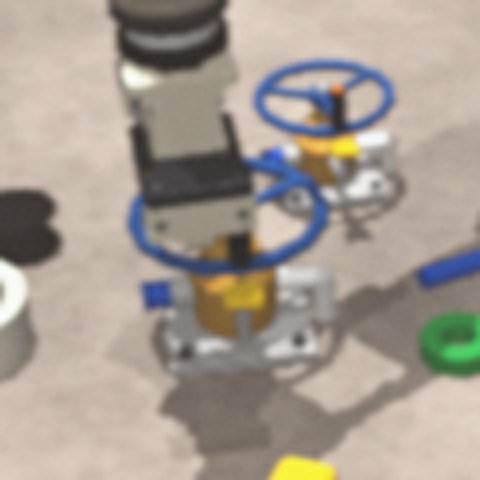

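View pics/top1.png

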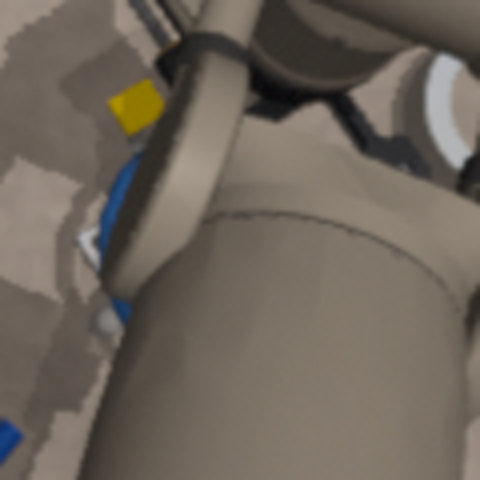

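Call:
send_rows:
  commands:
    - [[0.003,-0.005,0.003,0,0],[0,-0.005,0,0,0],[0,-0.004,0,-2,0],[0,-0.006,-0.0012,-5,0],[0,-0.006,-0.0012,-5,0],[0,-0.006,-0.0012,-5,0]]

```text
time: 3.7
tool_pos: [612.7, -131.5, 134.7]
tcp_rot: [-2.962, 1.554, 1.084]
contact_force: [1.9, -1.7, -1.5]
grip_width: 0.6
```

```bash
cat >> h.py <<'E'
def wh():
    "implied handle angle if -y face in contact, plus errors"
    p,R=st(); n=-R[:2,1];n/=np.hypot(*n);d=p[:2]-C
    a=np.degrees(np.arctan2(n[1],n[0]))
    # solve theta s.t. (H-p).n=18.5
    best=None
    f=lambda th:(C+70*np.array([np.cos(th),np.sin(th)])-p[:2])@n-18.5
    from scipy.optimize import brentq
    t0=np.radians(a-90)
    th=brentq(f,t0-1.2,t0+1.2);H=C+70*np.array([np.cos(th),np.sin(th)])
    s=R[:2,2]/np.hypot(*R[:2,2])
    print("handle ang",np.degrees(th).round(1),"face lag",(np.degrees(th)+90-a).round(1),"handle offset along tool z",((H-p[:2])@s).round(1))
E
python3 - <<'E'
from h import *
wh()
E
```

```text
t 3.7 p [ 612.7 -131.5  134.7] q [-0.342  0.603  1.357  0.017  1.179  1.889] F [ 1.9 -1.7 -1.5] w 0.6
yaw y,z -38.2 -128.2 xdir [ 0.008  0.014 -1.   ] polar r,ang 73.0 32.3
handle ang 47.0 face lag -4.9 handle offset along tool z -1.0
```

Call:
send_rows:
  commands:
    - [[0.002,-0.0065,-0.0012,-4,0],[0.002,-0.0065,-0.0012,-4,0],[0.002,-0.0065,-0.0012,-5,0],[0.001,-0.0065,-0.0012,-5,0],[0.001,-0.0065,-0.0012,-5,0],[0,-0.0065,-0.0012,-5,0],[0,-0.0065,-0.0012,-5,0],[0,-0.0065,-0.0012,-5,0]]

```text
time: 4.37
tool_pos: [575.4, -102.6, 137.6]
tcp_rot: [1.67, 1.53, 0.134]
contact_force: [2.6, 0.5, -2.0]
grip_width: 0.7
```

```bash
python3 - <<'E'
from h import *
wh()
E
```

```text
t 4.37 p [ 575.4 -102.6  137.6] q [-0.317  0.51   1.519  0.02   1.076  1.209] F [ 2.6  0.5 -2. ] w 0.7
yaw y,z 2.0 -88.0 xdir [ 0.041  0.006 -0.999] polar r,ang 72.2 70.2
handle ang -274.8 face lag -6.8 handle offset along tool z -2.5
```

Call:
send_rows:
  commands:
    - [[0.004,-0.0065,-0.001,-4,0],[0.003,-0.0065,-0.001,-4,0],[0.003,-0.0065,-0.001,-4,0],[0.003,-0.0065,-0.001,-4,0],[0.002,-0.0065,-0.001,-4,0],[0.002,-0.0065,-0.001,-5,0],[0.001,-0.0065,-0.001,-5,0],[0.001,-0.0065,-0.001,-5,0]]

```text
time: 5.03
tool_pos: [532.0, -106.0, 129.3]
tcp_rot: [0.914, 1.494, 0.025]
contact_force: [1.6, 3.2, 1.6]
grip_width: 0.2
```

```bash
python3 - <<'E'
from h import *
wh()
E
```

```text
t 5.03 p [ 532.  -106.   129.3] q [-0.355  0.432  1.682  0.035  0.956  0.515] F [1.6 3.2 1.6] w 0.2
yaw y,z 39.2 -51.0 xdir [ 0.077  0.002 -0.997] polar r,ang 67.3 106.4
handle ang -237.0 face lag -6.1 handle offset along tool z -7.5
```

Call:
send_rows:
  commands:
    - [[0.001,-0.0065,-0.002,-4,0],[0.001,-0.0065,-0.002,-4,0],[0.001,-0.0065,-0.002,-4,0],[0.001,-0.0065,-0.002,-4,0],[0.001,-0.0065,-0.002,-4,0],[0.001,-0.0065,-0.002,-5,0],[0.001,-0.0065,-0.002,-5,0],[0.001,-0.0065,-0.002,-5,0]]

```text
time: 5.7
tool_pos: [495.9, -136.8, 129.2]
tcp_rot: [0.205, 1.462, -0.037]
contact_force: [3.0, 2.0, 0.0]
grip_width: 0.4
```

```bash
python3 - <<'E'
from h import *
wh()
E
```

```text
t 5.7 p [ 495.9 -136.8  129.2] q [-0.445  0.373  1.785  0.056  0.885 -0.237] F [3. 2. 0.] w 0.4
yaw y,z 76.2 -13.9 xdir [ 0.108 -0.004 -0.994] polar r,ang 64.6 148.6
handle ang -194.7 face lag -0.9 handle offset along tool z -8.4
```

Call:
send_rows:
  commands:
    - [[0.001,-0.0065,-0.003,-5,0],[0.001,-0.0065,-0.003,-5,0],[0.001,-0.0065,-0.003,-5,0],[0.001,-0.0065,-0.003,-5,0],[0.001,-0.0065,-0.003,-5,0],[0.001,-0.0065,-0.002,-5,0],[0.001,-0.0065,-0.002,-5,0],[0.001,-0.0065,-0.002,-5,0]]

```text
time: 6.37
tool_pos: [481.1, -185.0, 128.1]
tcp_rot: [-0.526, 1.446, -0.029]
contact_force: [-1.1, 3.1, -0.9]
grip_width: 0.2
```

```bash
python3 - <<'E'
from h import *
wh()
from plant import optics
for n in("scene",):
    c=optics.capture(n)["color"]; cv2.imwrite(f"pics/{n}2.png",cv2.resize(c[130:270,170:310],(560,560),interpolation=cv2.INTER_CUBIC))
E
```

```text
t 6.37 p [ 481.1 -185.   128.1] q [-0.555  0.371  1.794  0.082  0.871 -1.101] F [-1.1  3.1 -0.9] w 0.2
yaw y,z 118.3 28.7 xdir [ 0.124 -0.004 -0.992] polar r,ang 71.4 -168.3
handle ang -153.3 face lag -1.5 handle offset along tool z -1.6
```

View pics/scene2.png

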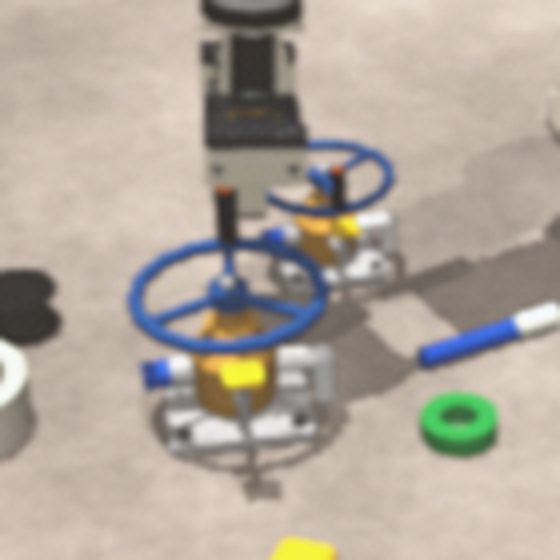

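Call:
send_rows:
  commands:
    - [[0.001,-0.0065,-0.0015,-5,0],[0.001,-0.0065,-0.0015,-5,0],[0.001,-0.0065,-0.0015,-5,0],[0.001,-0.0065,-0.0015,-5,0],[0.001,-0.0065,-0.0015,-5,0],[0.001,-0.0065,-0.0015,-5,0],[0.001,-0.0065,-0.0015,-5,0],[0.001,-0.0065,-0.0015,-5,0]]

```text
time: 7.08
tool_pos: [504.8, -225.9, 127.5]
tcp_rot: [-1.236, 1.454, -0.018]
contact_force: [-4.0, -1.6, -0.9]
grip_width: 0.8
```

```bash
python3 - <<'E'
from h import *
wh()
E
```

```text
t 7.08 p [ 504.8 -225.9  127.5] q [-0.597  0.437  1.684  0.08   0.924 -1.86 ] F [-4.  -1.6 -0.9] w 0.8
yaw y,z 159.6 69.9 xdir [ 0.117 -0.002 -0.993] polar r,ang 72.1 -129.8
handle ang -114.9 face lag -4.6 handle offset along tool z -1.9
```

```bash
cat >> h.py <<'E'
def plan(th0,off0,th1,yend,n=8):
    "from measured state; handle deg th0 -> th1 over n rows, y-yaw -> yend; corner contact"
    from plant import monitor
    o=monitor.get_obs();R=Ro.from_euler("xyz",o["tcp_rot"]).as_matrix();p=np.array(o["tool_pos"])[:2]
    y0=np.degrees(np.arctan2(R[1,1],R[0,1]))%360
    prev=p;py=y0
    for i in range(1,n+1):
        th=th0+(th1-th0)*i/n;y=y0+(yend-y0)*i/n
        t=np.radians(th+90);T_=np.array([np.cos(t),np.sin(t)])
        H=C+70*np.array([np.cos(np.radians(th)),np.sin(np.radians(th))])
        lag=th+90-(y-180);l=np.radians(lag)
        ey=np.array([np.cos(np.radians(y)),np.sin(np.radians(y))]);ez=np.array([ey[1],-ey[0]])
        w=19+9*np.sin(max(l,0)); zo=min(w,off0+ (22/5)*i)
        g=H+(9.5+9*np.cos(max(l,0)))*ey-zo*ez
        pey=np.array([np.cos(np.radians(py)),np.sin(np.radians(py))]);pez=np.array([pey[1],-pey[0]])
        d=g-prev;print(i,"y,z mm",(d@pey).round(1),(d@pez).round(1),"turn",round(-(y-py),1),"lag",lag.round(1),"zo",round(zo,1),"pos",g.round(1))
        prev=g;py=y
E
python3 - <<'E'
from h import *
p,R=st()
plan(245.1,-1.9,285,159.6+22,8)
E
```

```text
t 7.08 p [ 504.8 -225.9  127.5] q [-0.597  0.437  1.684  0.08   0.924 -1.86 ] F [-4.  -1.6 -0.9] w 0.8
yaw y,z 159.6 69.9 xdir [ 0.117 -0.002 -0.993] polar r,ang 72.1 -129.8
1 y,z mm -6.2 -5.4 turn -2.7 lag 357.7 zo 2.5 pos [ 508.8 -233.1]
2 y,z mm -6.4 -5.3 turn -2.7 lag 359.9 zo 6.9 pos [ 513.3 -240.1]
3 y,z mm -6.7 -5.0 turn -2.7 lag 362.2 zo 11.3 pos [ 518.5 -246.6]
4 y,z mm -6.9 -4.8 turn -2.7 lag 364.4 zo 15.7 pos [ 524.2 -252.7]
5 y,z mm -7.1 -4.5 turn -2.7 lag 366.7 zo 20.0 pos [ 530.4 -258.3]
6 y,z mm -7.1 -0.2 turn -2.7 lag 368.9 zo 20.4 pos [ 537.4 -259.3]
7 y,z mm -7.0 0.0 turn -2.7 lag 371.2 zo 20.7 pos [ 544.4 -259.8]
8 y,z mm -7.0 0.2 turn -2.7 lag 373.4 zo 21.1 pos [ 551.5 -259.7]
```

Call:
send_rows:
  commands:
    - [[0.001,-0.0062,-0.005,-2.7,0],[0.001,-0.0064,-0.005,-2.7,0],[0.001,-0.0067,-0.005,-2.7,0],[0.001,-0.0069,-0.005,-2.7,0],[0.001,-0.0071,-0.004,-2.7,0],[0.001,-0.0071,0,-2.7,0],[0.001,-0.007,0,-2.7,0],[0.001,-0.007,0,-2.7,0]]

```text
time: 7.75
tool_pos: [548.2, -256.1, 128.3]
tcp_rot: [-1.609, 1.461, -0.008]
contact_force: [-2.1, -2.0, -1.6]
grip_width: 0.2
```

```bash
cat >> h.py <<'E'
def whc():
    "handle angle from rounded-rectangle contact (38x19)"
    from plant import monitor
    p,R=st();ey=R[:2,1]/np.hypot(*R[:2,1]);ez=np.array([ey[1],-ey[0]])
    # first angle (going ccw from inside contact) where distance to rect >= 9
    base=np.degrees(np.arctan2(*(p[:2]-C)[::-1]))
    prev=None
    for a in np.arange(base,base+60,.1):
        H=C+70*np.array([np.cos(np.radians(a)),np.sin(np.radians(a))]);d=H-p[:2]
        y,z=d@ey,d@ez
        g=np.hypot(max(abs(y)-9.5,0),max(abs(z)-19,0))
        if g>=9: break
    n=-np.degrees(np.arctan2(-ey[1],-ey[0]))
    lag=(a+90-np.degrees(np.arctan2(-ey[1],-ey[0]))+180)%360-180
    print("HANDLE",round(a%360,1),"rel y,z",y.round(1),z.round(1),"lag",lag.round(1))
    return a%360,z
E
python3 - <<'E'
from h import *
a,z=whc();
E
```

```text
t 7.75 p [ 548.2 -256.1  128.3] q [-0.596  0.524  1.527  0.072  1.    -2.233] F [-2.1 -2.  -1.6] w 0.2
yaw y,z -178.2 91.7 xdir [ 0.109 -0.001 -0.994] polar r,ang 85.6 -91.8
HANDLE 282.7 rel y,z -18.6 16.7 lag 10.9
```

```bash
python3 - <<'E'
from h import *
plan(282.7,16.7,325,181.8+24,8)
E
```

```text
1 y,z mm -7.8 -3.7 turn -3.0 lag 373.2 zo 21.1 pos [ 556.2 -259.6]
2 y,z mm -7.4 0.5 turn -3.0 lag 375.5 zo 21.4 pos [ 563.5 -258.5]
3 y,z mm -7.4 0.8 turn -3.0 lag 377.8 zo 21.7 pos [ 570.8 -256.7]
4 y,z mm -7.4 1.0 turn -3.0 lag 380.1 zo 22.1 pos [ 577.8 -254.4]
5 y,z mm -7.3 1.3 turn -3.0 lag 382.4 zo 22.4 pos [ 584.6 -251.4]
6 y,z mm -7.2 1.5 turn -3.0 lag 384.6 zo 22.8 pos [ 591.1 -247.9]
7 y,z mm -7.1 1.7 turn -3.0 lag 386.9 zo 23.1 pos [ 597.2 -243.8]
8 y,z mm -7.0 2.0 turn -3.0 lag 389.2 zo 23.4 pos [ 602.9 -239.3]
```

Call:
send_rows:
  commands:
    - [[0.001,-0.0078,-0.004,-3,0],[0.001,-0.0074,0,-3,0],[0.001,-0.0074,0.001,-3,0],[0.001,-0.0074,0.001,-3,0],[0.001,-0.0073,0.0012,-3,0],[0.001,-0.0072,0.0015,-3,0],[0.001,-0.0071,0.0017,-3,0],[0.001,-0.007,0.002,-3,0]]

```text
time: 8.42
tool_pos: [601.8, -242.3, 129.9]
tcp_rot: [-2.132, 1.463, -0.108]
contact_force: [-1.0, -3.3, -1.3]
grip_width: 0.1
```

```bash
python3 - <<'E'
from h import *
a,z=whc();
p,R=st(0);y=np.degrees(np.arctan2(R[1,1],R[0,1]))%360
plan(a,z,a+40,y+20,8)
from plant import optics
for n in("scene",):
    c=optics.capture(n)["color"]; cv2.imwrite(f"pics/{n}3.png",cv2.resize(c[130:270,170:310],(560,560),interpolation=cv2.INTER_CUBIC))
E
```

```text
t 8.42 p [ 601.8 -242.3  129.9] q [-0.522  0.593  1.395  0.05   1.055 -2.568] F [-1.  -3.3 -1.3] w 0.1
yaw y,z -153.9 115.8 xdir [ 0.107 -0.012 -0.994] polar r,ang 88.0 -54.7
HANDLE 322.4 rel y,z -17.0 24.1 lag 26.3
t 8.42 p [ 601.8 -242.3  129.9] q [-0.522  0.593  1.395  0.05   1.055 -2.568] F [-1.  -3.3 -1.3] w 0.1
yaw y,z -153.9 115.8 xdir [ 0.107 -0.012 -0.994] polar r,ang 88.0 -54.7
1 y,z mm -6.0 2.9 turn -2.5 lag 388.8 zo 23.3 pos [ 605.9 -237. ]
2 y,z mm -6.5 2.1 turn -2.5 lag 391.3 zo 23.7 pos [ 610.5 -232.1]
3 y,z mm -6.4 2.3 turn -2.5 lag 393.8 zo 24.0 pos [ 614.8 -226.8]
4 y,z mm -6.2 2.6 turn -2.5 lag 396.3 zo 24.3 pos [ 618.5 -221.2]
5 y,z mm -6.1 2.8 turn -2.5 lag 398.8 zo 24.6 pos [ 621.8 -215.4]
6 y,z mm -5.9 3.0 turn -2.5 lag 401.3 zo 24.9 pos [ 624.5 -209.3]
7 y,z mm -5.8 3.3 turn -2.5 lag 403.8 zo 25.2 pos [ 626.7 -203. ]
8 y,z mm -5.6 3.5 turn -2.5 lag 406.3 zo 25.5 pos [ 628.4 -196.6]
```

View pics/scene3.png

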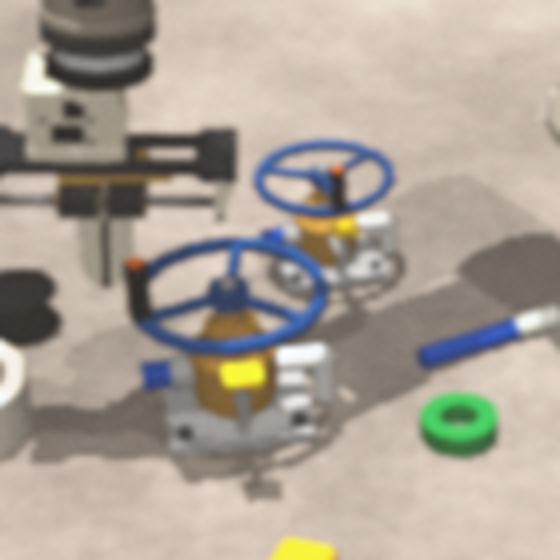

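Call:
send_rows:
  commands:
    - [[0.001,-0.006,0.003,-2.5,0],[0.001,-0.0065,0.002,-2.5,0],[0.001,-0.0064,0.0023,-2.5,0],[0.001,-0.0062,0.0026,-2.5,0],[0.001,-0.0061,0.0028,-2.5,0],[0.001,-0.0059,0.003,-2.5,0],[0,-0.0058,0.0033,-2.5,0],[0,-0.0056,0.0035,-2.5,0]]

```text
time: 9.13
tool_pos: [629.6, -198.8, 132.2]
tcp_rot: [-2.568, 1.455, -0.201]
contact_force: [0.5, -3.0, -0.9]
grip_width: 0.3
```

```bash
cat >> h.py <<'E'
def cam(tag):
    "handle top orange in scene view -> angle, on z=156 plane"
    from plant import optics
    c=optics.capture("scene");img=c["color"]
    h=cv2.cvtColor(img,cv2.COLOR_BGR2HSV);m=cv2.inRange(h,(3,140,120),(20,255,255))
    best=[]
    for th in np.arange(0,360,1.0):
        u=proj(c,[C[0]+70*np.cos(np.radians(th)),C[1]+70*np.sin(np.radians(th)),153])[0]
        x,y=int(round(u[0])),int(round(u[1]));best.append((m[y-2:y+3,x-2:x+3]>0).sum())
    best=np.array(best);k=np.nonzero(best==best.max())[0];print("cam best",best.max(),k)
    n,l,s,ce=cv2.connectedComponentsWithStats(m[180:235,195:270])
    for i in range(1,n):
        px=ce[i]+[195,180];w=onz(c,px,154)-C
        print("  blob",s[i][4],px.round(1),"r",np.hypot(*w).round(1),"ang",np.degrees(np.arctan2(w[1],w[0])).round(1)%360)
    cv2.imwrite(f"pics/{tag}.png",cv2.resize(img[130:270,170:310],(560,560),interpolation=cv2.INTER_CUBIC))
E
python3 - <<'E'
from h import *
a,z=whc();
p,R=st(0);y=np.degrees(np.arctan2(R[1,1],R[0,1]))%360
plan(a,z,392.5-10,y+9,4)
cam("scene4")
E
```

```text
t 9.13 p [ 629.6 -198.8  132.2] q [-0.435  0.605  1.368  0.031  1.057 -2.816] F [ 0.5 -3.  -0.9] w 0.3
yaw y,z -134.2 135.5 xdir [ 0.113 -0.023 -0.993] polar r,ang 83.6 -19.8
HANDLE 0.5 rel y,z -14.7 26.3 lag 44.7
t 9.13 p [ 629.6 -198.8  132.2] q [-0.435  0.605  1.368  0.031  1.057 -2.816] F [ 0.5 -3.  -0.9] w 0.3
yaw y,z -134.2 135.5 xdir [ 0.113 -0.023 -0.993] polar r,ang 83.6 -19.8
1 y,z mm -8.5 104.8 turn -2.2 lag 137.9 zo 25.0 pos [ 560.4 -119.7]
2 y,z mm 103.7 2.7 turn -2.2 lag 231.2 zo 12.0 pos [ 489.2 -195.1]
3 y,z mm -3.6 -104.8 turn -2.2 lag 324.4 zo 13.8 pos [ 572.2 -259.2]
4 y,z mm -104.9 8.4 turn -2.2 lag 417.7 zo 26.6 pos [ 629.2 -170.7]
cam best 21 [124]
  blob 44 [248.4 188.5] r 65.9 ang 114.4
  blob 2 [254.5 184. ] r 87.2 ang 130.4
  blob 5 [214.2 201.6] r 71.3 ang 359.2
  blob 37 [228.  211.3] r 115.3 ang 29.6
  blob 25 [234.2 222. ] r 168.6 ang 34.3
  blob 62 [223.2 225.6] r 181.0 ang 24.5
```

View pics/scene4.png

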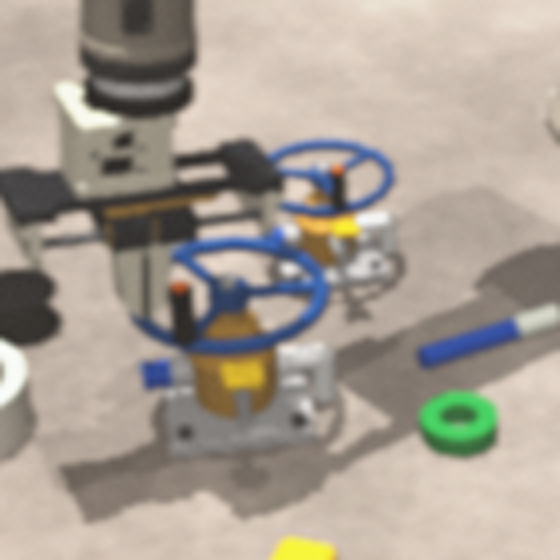

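```bash
python3 - <<'E'
from h import *
p,R=st(0);y=np.degrees(np.arctan2(R[1,1],R[0,1]))%360
plan(360.3,26.3,383,y+9,5)
E
```

```text
t 9.18 p [ 629.9 -197.4  132.4] q [-0.433  0.604  1.368  0.032  1.057 -2.818] F [-0.4 -1.1 -0.3] w 0.6
yaw y,z -134.0 135.7 xdir [ 0.114 -0.022 -0.993] polar r,ang 83.4 -18.8
1 y,z mm -2.4 3.3 turn -1.8 lag 407.0 zo 25.6 pos [ 629.2 -193.4]
2 y,z mm -4.8 3.4 turn -1.8 lag 409.7 zo 25.9 pos [ 629.9 -187.5]
3 y,z mm -4.6 3.6 turn -1.8 lag 412.5 zo 26.1 pos [ 630.  -181.7]
4 y,z mm -4.4 3.8 turn -1.8 lag 415.2 zo 26.4 pos [ 629.8 -175.9]
5 y,z mm -4.2 4.0 turn -1.8 lag 418.0 zo 26.6 pos [ 629.1 -170.1]
```

Call:
send_rows:
  commands:
    - [[0.001,-0.003,0.0033,-1.8,0],[0.001,-0.0048,0.0034,-1.8,0],[0.001,-0.0046,0.0036,-1.8,0],[0,-0.004,0.0035,-1.8,0],[0,-0.003,0.003,-1.8,0],[0,0,0,0,0]]

```text
time: 9.68
tool_pos: [631.3, -171.7, 132.7]
tcp_rot: [-2.751, 1.447, -0.222]
contact_force: [-0.2, -2.0, -0.3]
grip_width: 0.5
```

```bash
python3 - <<'E'
from h import *
a,z=whc();
cam("scene5")
p,R=st(0);y=np.degrees(np.arctan2(R[1,1],R[0,1]))%360
plan(a+360,z,391.5,y,4)
E
```

```text
t 9.68 p [ 631.3 -171.7  132.7] q [-0.393  0.589  1.396  0.025  1.034 -2.933] F [-0.2 -2.  -0.3] w 0.5
yaw y,z -125.0 144.7 xdir [ 0.121 -0.027 -0.992] polar r,ang 80.3 -0.9
HANDLE 21.0 rel y,z -13.0 27.3 lag 56.0
cam best 18 [103 104 105]
  blob 33 [249.3 189.5] r 68.7 ang 109.9
  blob 1 [254. 184.] r 85.8 ang 130.7
  blob 7 [223.3 202.4] r 70.2 ang 20.7
  blob 15 [230.6 211.1] r 115.4 ang 33.1
  blob 92 [226.1 224.5] r 176.7 ang 26.8
t 9.73 p [ 631.3 -172.   132.6] q [-0.393  0.59   1.396  0.025  1.034 -2.932] F [ 0.8 -1.2 -1. ] w 0.5
yaw y,z -125.0 144.6 xdir [ 0.121 -0.027 -0.992] polar r,ang 80.3 -1.1
1 y,z mm -0.7 3.5 turn -0.0 lag 418.7 zo 26.7 pos [ 628.8 -169.4]
2 y,z mm -2.0 2.6 turn -0.0 lag 421.3 zo 26.9 pos [ 627.9 -166.3]
3 y,z mm -1.8 2.7 turn -0.0 lag 423.9 zo 27.1 pos [ 626.7 -163.3]
4 y,z mm -1.7 2.7 turn -0.0 lag 426.5 zo 27.3 pos [ 625.5 -160.3]
```

View pics/scene5.png

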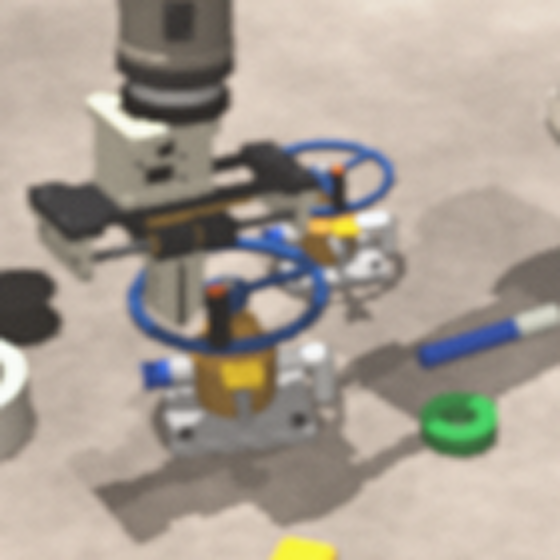

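Call:
send_rows:
  commands:
    - [[0,-0.001,0.0035,0,0],[0,-0.002,0.0027,0,0],[0,-0.0015,0.0025,0,0],[0,-0.001,0.002,0,0],[0,0,0,0,0]]

```text
time: 10.15
tool_pos: [626.4, -160.9, 132.5]
tcp_rot: [-2.748, 1.443, -0.224]
contact_force: [1.8, -2.3, 0.3]
grip_width: 0.4
```

```bash
python3 - <<'E'
from h import *
a,z=whc();
cam("scene6")
E
```

```text
t 10.15 p [ 626.4 -160.9  132.5] q [-0.38   0.575  1.423  0.023  1.017 -2.914] F [ 1.8 -2.3  0.3] w 0.4
yaw y,z -125.2 144.4 xdir [ 0.124 -0.028 -0.992] polar r,ang 76.0 7.3
HANDLE 30.8 rel y,z -12.6 27.6 lag 66.0
cam best 17 [ 98  99 100 101 102]
  blob 1 [254. 184.] r 85.8 ang 130.7
  blob 17 [249.2 191.7] r 70.6 ang 99.9
  blob 6 [227.7 202. ] r 68.9 ang 30.9
  blob 13 [222.8 211.8] r 116.5 ang 22.5
  blob 69 [223.  225.3] r 179.8 ang 24.2
  blob 20 [234.9 222. ] r 169.4 ang 34.8
  blob 2 [228.5 220. ] r 156.8 ang 29.2
```

View pics/scene6.png

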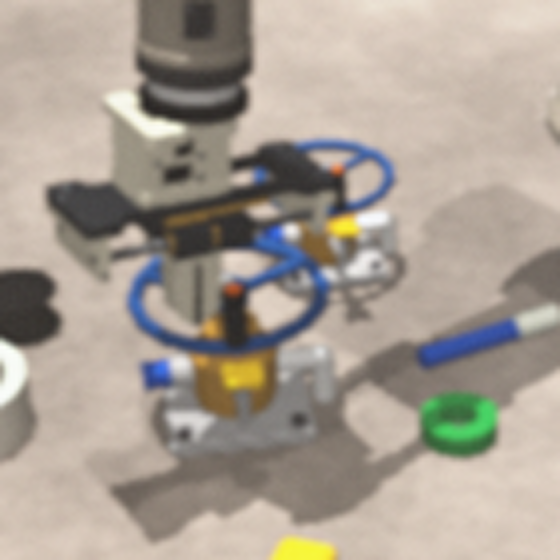

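Call:
send_rows:
  commands:
    - [[0,-0.001,0.0018,0,0],[0,0,0,0,0]]

```text
time: 10.37
tool_pos: [625.5, -159.1, 132.4]
tcp_rot: [-2.748, 1.443, -0.224]
contact_force: [0.2, -1.8, 0.6]
grip_width: 0.6
```

```bash
python3 - <<'E'
from h import *
a,z=whc();
cam("scene7")
E
```

```text
t 10.37 p [ 625.5 -159.1  132.4] q [-0.377  0.573  1.428  0.023  1.015 -2.912] F [ 0.2 -1.8  0.6] w 0.6
yaw y,z -125.2 144.4 xdir [ 0.124 -0.028 -0.992] polar r,ang 75.4 8.7
HANDLE 32.3 rel y,z -12.4 27.5 lag 67.6
cam best 17 [ 98  99 100 101 102]
  blob 1 [254. 184.] r 85.8 ang 130.7
  blob 1 [246. 187.] r 59.4 ang 122.7
  blob 19 [248.9 191.5] r 69.5 ang 100.8
  blob 6 [228.5 201.7] r 67.7 ang 33.0
  blob 16 [223.3 211.8] r 116.7 ang 23.2
  blob 67 [223. 225.] r 178.4 ang 24.2
  blob 18 [234.1 219.7] r 158.0 ang 34.7
  blob 6 [234.7 226.7] r 190.0 ang 33.7
```

Call:
send_rows:
  commands:
    - [[0,0.008,-0.012,0,0],[0,0.008,-0.012,0,0],[-0.02,0,0,0,0],[-0.03,0,0,0,0],[-0.025,0,0,0,0],[0,0,0,0,0]]

```text
time: 10.92
tool_pos: [622.8, -181.9, 206.0]
tcp_rot: [-2.697, 1.46, -0.173]
contact_force: [0.8, 0.1, 0.3]
grip_width: 0.3
```

```bash
python3 - <<'E'
from h import *
p,R=st(); rel(p,R,(537,178,200)); rel(p,R,(600,100,200))
E
```

```text
t 10.92 p [ 622.8 -181.9  206. ] q [-0.415  0.523  1.299  0.028  1.212 -2.948] F [0.8 0.1 0.3] w 0.3
yaw y,z -125.2 144.5 xdir [ 0.109 -0.019 -0.994] polar r,ang 72.7 -9.0
to (537, 178, 200) tool shift mm [ -10.3 -243.9  278.1]
to (600, 100, 200) tool shift mm [  -1.9 -216.6  182. ]
```

Call:
send_rows:
  commands:
    - [[-0.001,-0.024,0.028,0,0],[-0.001,-0.024,0.028,0,0],[-0.001,-0.024,0.028,0,0],[-0.001,-0.024,0.028,0,0],[-0.001,-0.024,0.028,0,0],[-0.001,-0.024,0.028,0,0],[-0.001,-0.024,0.028,0,0],[-0.001,-0.024,0.028,0,0],[0,-0.015,0.018,0,0],[0,0,0,0,0]]

```text
time: 11.75
tool_pos: [536.2, 139.2, 193.4]
tcp_rot: [-2.688, 1.473, -0.171]
contact_force: [0.2, -0.3, -0.4]
grip_width: 0.4
```

```bash
python3 - <<'E'
from h import *
p,R=st(); rel(p,R,(537,178,100))
from plant import optics
t=optics.capture("top")["color"];s=optics.capture("scene")["color"]
Y=((26,120,100),(34,255,255));O=((5,150,130),(22,255,255))
for n,img,bm,bo in(("top",t,(335,353,178,196),(347,362,184,200)),("scene",s,(222,240,215,232),(222,236,198,210))):
  try:
    a=cen(img,*Y,bm);b=cen(img,*O,bo);print(n,"mark",a[0].round(2),a[1],"orange",b[0].round(2),b[1])
    c=T if n=="top" else S
    m=onz(c,a[0],103)-C;h=onz(c,b[0],156)-C
    print("  angles mark,handle",np.degrees(np.arctan2(m[1],m[0])).round(1),np.degrees(np.arctan2(h[1],h[0])).round(1))
  except Exception as e: print(n,e)
a=cv2.resize(t[150:290,170:420],(800,448),interpolation=cv2.INTER_CUBIC);cv2.imwrite("pics/top8.png",a)
cv2.imwrite("pics/scene8.png",cv2.resize(s[100:300,170:400],(690,600),interpolation=cv2.INTER_CUBIC))
E
```

```text
t 11.75 p [536.2 139.2 193.4] q [ 0.132  0.374  1.576 -0.033  1.098 -2.371] F [ 0.2 -0.3 -0.4] w 0.4
yaw y,z -125.7 144.1 xdir [ 0.096 -0.016 -0.995] polar r,ang 310.1 92.7
to (537, 178, 100) tool shift mm [ 92.4 -27.9  30.2]
top mark [343.89 186.19] 123 orange [354.21 191.21] 24
  angles mark,handle 32.9 33.3
scene mark [230.08 222.93] 61 orange [228.71 202.43] 7
  angles mark,handle 31.6 32.9
```

View pics/top8.png

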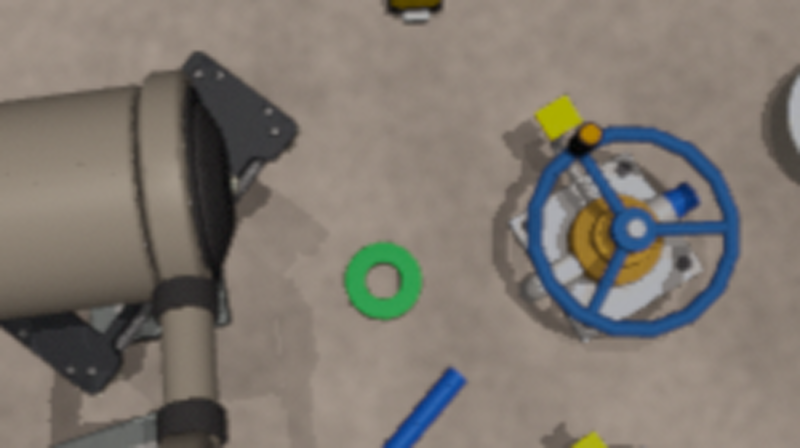

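View pics/scene8.png

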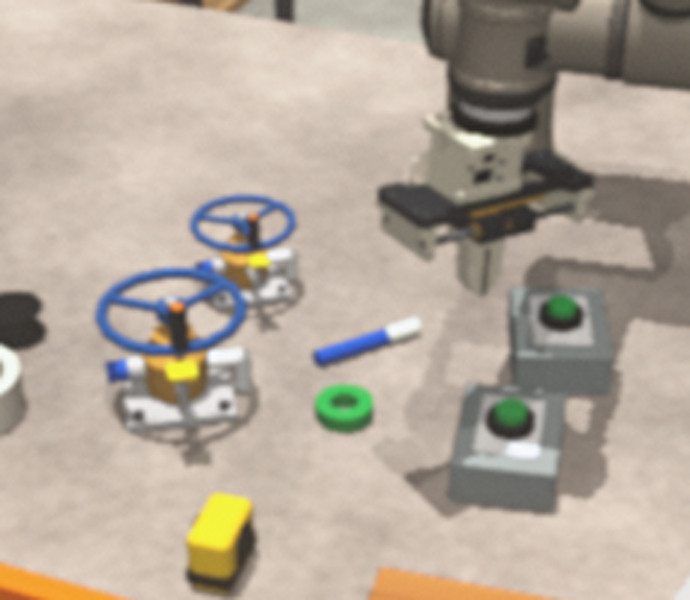

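Call:
send_rows:
  commands:
    - [[0,-0.014,0.015,0,0],[0.015,-0.012,0.012,0,0],[0.035,0,0,0,0],[0.025,0,0,0,0],[0,0,0,0,0]]

```text
time: 12.27
tool_pos: [541.5, 167.2, 116.4]
tcp_rot: [-2.701, 1.468, -0.191]
contact_force: [-1.1, -0.1, 0.7]
grip_width: 0.4
```

```bash
python3 - <<'E'
from h import *
p,R=st(); rel(p,R,(537,178,85)); rel(p,R,(537,178,72))
E
```

```text
t 12.27 p [541.5 167.2 116.4] q [ 0.186  0.481  1.643 -0.047  0.923 -2.297] F [-1.1 -0.1  0.7] w 0.4
yaw y,z -126.1 143.7 xdir [ 0.101 -0.019 -0.995] polar r,ang 337.8 91.6
to (537, 178, 85) tool shift mm [30.6 -4.7 12.9]
to (537, 178, 72) tool shift mm [43.5 -4.1 14.1]
```

Call:
send_rows:
  commands:
    - [[0.012,-0.004,0.009,0,0],[0.012,0,0.004,0,0],[0.006,0,0,0,0],[0,0,0,0,0]]

```text
time: 12.6
tool_pos: [538.5, 172.5, 85.8]
tcp_rot: [-2.716, 1.469, -0.213]
contact_force: [0.5, -0.3, 0.8]
grip_width: 0.0
```

```bash
python3 - <<'E'
from h import *
p,R=st(); rel(p,R,(537,178,72)); rel(p,R,(537,178,65))
from plant import optics
s=optics.capture("scene")["color"]
cv2.imwrite("pics/scene9.png",cv2.resize(s[190:290,290:390],(600,600),interpolation=cv2.INTER_CUBIC))
E
```

```text
t 12.6 p [538.5 172.5  85.8] q [ 0.197  0.52   1.676 -0.054  0.853 -2.272] F [ 0.5 -0.3  0.8] w 0.0
yaw y,z -126.5 143.3 xdir [ 0.099 -0.021 -0.995] polar r,ang 343.2 92.1
to (537, 178, 72) tool shift mm [13.5 -3.   5.7]
to (537, 178, 65) tool shift mm [20.4 -2.7  6.4]
```

View pics/scene9.png

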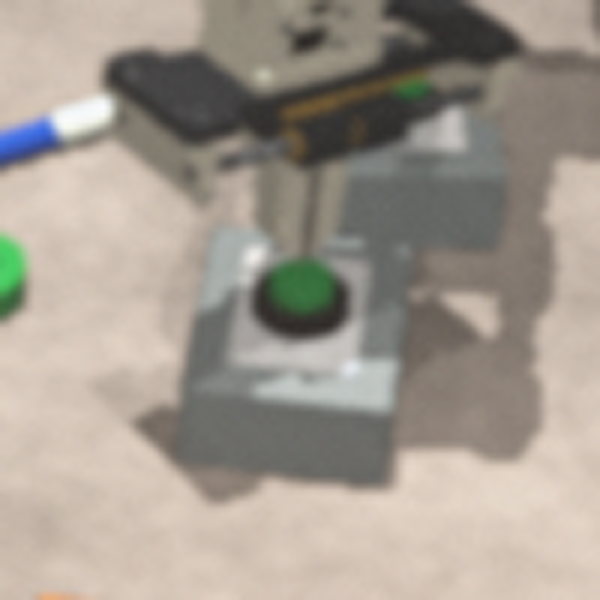

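Call:
send_rows:
  commands:
    - [[0.005,-0.003,0.005,0,0],[0.005,0,0.001,0,0],[0.003,0,0,0,0],[0,0,0,0,0]]

```text
time: 12.98
tool_pos: [539.6, 177.7, 75.5]
tcp_rot: [-2.693, 1.463, -0.192]
contact_force: [-0.0, 0.2, -0.9]
grip_width: 0.9
```

Call:
send_rows:
  commands:
    - [[0.003,0,0,0,0],[0.003,0,0,0,0]]

```text
time: 13.15
tool_pos: [540.7, 177.8, 70.2]
tcp_rot: [-2.688, 1.461, -0.186]
contact_force: [-3.0, -0.6, 3.1]
grip_width: 0.0
```

```bash
python3 - <<'E'
from h import *
p,R=st(); rel(p,R,(537,178,72)); rel(p,R,(537,178,65))
E
```

```text
t 13.15 p [540.7 177.8  70.2] q [ 0.207  0.545  1.686 -0.058  0.81  -2.257] F [-3.  -0.6  3.1] w 0.0
yaw y,z -126.6 143.2 xdir [ 0.107 -0.02  -0.994] polar r,ang 348.4 91.7
to (537, 178, 72) tool shift mm [-2.2  1.9  2.9]
to (537, 178, 65) tool shift mm [4.8 2.3 3.6]
```

Call:
send_rows:
  commands:
    - [[0.003,0.0005,0.0005,0,0],[0.003,0.0005,0.0005,0,0]]

```text
time: 13.32
tool_pos: [541.0, 177.8, 65.7]
tcp_rot: [-2.678, 1.458, -0.176]
contact_force: [-11.9, -1.0, 39.1]
grip_width: 0.4
```

Call:
send_rows:
  commands:
    - [[0.003,0,0,0,0],[0.003,0,0,0,0]]

```text
time: 13.48
tool_pos: [541.0, 177.8, 65.8]
tcp_rot: [-2.678, 1.457, -0.176]
contact_force: [-15.7, -1.7, 33.5]
grip_width: 0.3
```

```bash
python3 - <<'E'
from h import *
p,R=st()
from plant import optics
s=optics.capture("scene")["color"]
cv2.imwrite("pics/scene10.png",cv2.resize(s[190:290,290:390],(600,600),interpolation=cv2.INTER_CUBIC))
E
```

```text
t 13.48 p [541.  177.8  65.8] q [ 0.207  0.549  1.694 -0.06   0.793 -2.256] F [-15.7  -1.7  33.5] w 0.3
yaw y,z -126.5 143.2 xdir [ 0.112 -0.02  -0.993] polar r,ang 348.4 91.6
```

View pics/scene10.png

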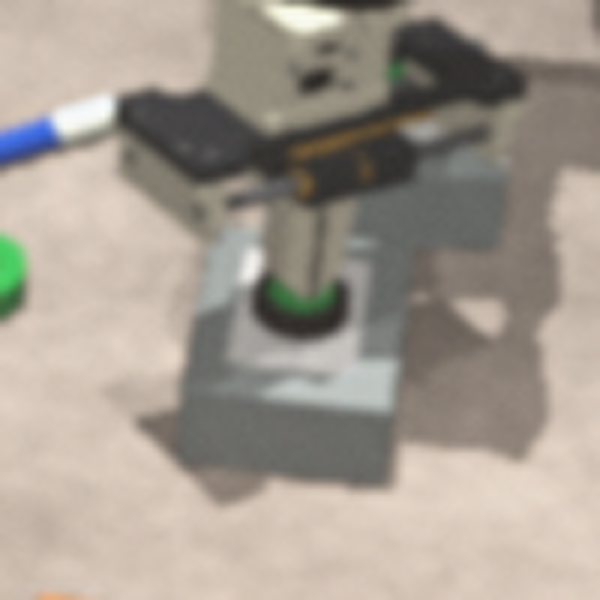

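The force stopped rising at 65.7 mm, with 34–39 N against the button's end stop. In the picture the button has sunk into its collar at crop (302,295), so it is fully down. I'll lift off now.

Call:
send_rows:
  commands:
    - [[-0.005,0,0,0,0],[-0.02,0,0,0,0],[-0.04,0,0,0,0],[-0.04,0,0,0,0],[-0.02,0,0,0,0],[-0.005,0,0,0,0],[0,0,0,0,0],[0,0,0,0,0]]

```text
time: 14.2
tool_pos: [525.2, 180.2, 200.0]
tcp_rot: [-2.678, 1.455, -0.175]
contact_force: [0.0, 0.1, -0.2]
grip_width: 0.4
```

```bash
python3 - <<'E'
from h import *
p,R=st()
from plant import optics
t=optics.capture("top")["color"];s=optics.capture("scene")["color"]
cv2.imwrite("pics/top11.png",t)
cv2.imwrite("pics/scene11.png",cv2.resize(s[100:300,170:400],(690,600),interpolation=cv2.INTER_CUBIC))
Y=((26,120,100),(34,255,255));O=((5,150,130),(22,255,255));G=((45,90,40),(80,255,255))
for n,img,bm,bo in(("top",t,(335,353,178,196),(347,362,184,200)),("scene",s,(222,240,215,232),(222,236,198,210))):
    a=cen(img,*Y,bm);b=cen(img,*O,bo)
    c=T if n=="top" else S
    m=onz(c,a[0],103)-C;h=onz(c,b[0],156)-C
    print(n,"angles mark,handle",np.degrees(np.arctan2(m[1],m[0])).round(1),np.degrees(np.arctan2(h[1],h[0])).round(1))
print("green",cen(s,*G,(325,355,225,250))[:2],cen(S["color"],*G,(325,355,225,250))[:2])
E
```

```text
t 14.2 p [525.2 180.2 200. ] q [ 0.218  0.364  1.574 -0.05   1.097 -2.264] F [ 0.   0.1 -0.2] w 0.4
yaw y,z -126.5 143.2 xdir [ 0.114 -0.02  -0.993] polar r,ang 351.6 94.2
top angles mark,handle 32.9 33.5
scene angles mark,handle 31.7 33.1
green (array([340.11666667, 237.43333333]), 60) (array([339.98571429, 236.94285714]), 70)
```

View pics/scene11.png

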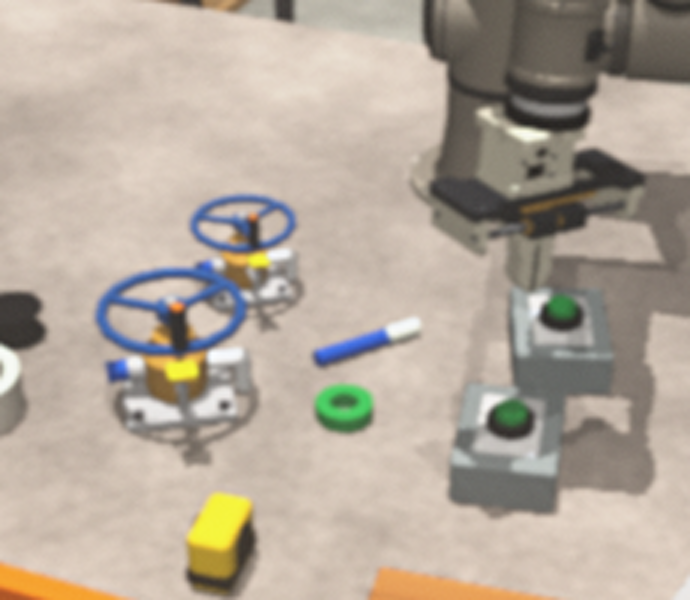

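View pics/top11.png

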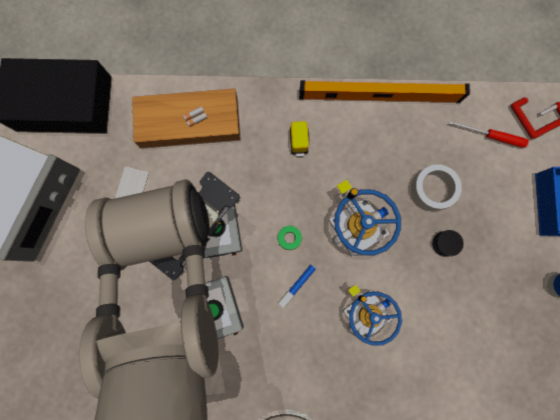

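The button is back up, the handle is at the mark (orange at top pixel (354,191), yellow at (344,186)), and the loose things haven't moved. I'm handing in.

```bash
python3 -c "
from plant import close_job
print(close_job())"
```

```text
the job is handed in; nothing more can be done
None
```

I pushed the larger blue wheel once round anticlockwise, then pressed the green button on the farther grey box all the way down and let it up. The job was handed in at about 14 s of the 64 s allowed.

- **Wheel:** I pushed the handle with the shut fingertip in unbroken contact, at about 2–4 N. After the finger was away, the top camera put the handle at 33.5° against 32.9° for the mark. The scene camera gave 33.1° against 31.7°. The two cameras differ by about a degree, which is within the calibration error.
- **Button:** It bottomed out with the fingertip at 65.7 mm, against the expected 66 mm. The force against its end stop peaked at about 39 N, well over the 5 N needed and close to the 40 N limit, though that limit is for the arm and gripper body rather than the fingertip. The last pictures show it up again.
- **Rest of the bench:** At hand-in the arm was clear of everything, with the fingertip at 200 mm and no contact force. The last pictures showed nothing else moved; the putty knife was mostly hidden under the arm there.

The tool had drifted about 6–7° off vertical by the end, because these moves cannot correct tilt. The push and the press still worked as planned.

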